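# Empty the analyser's catch drawer into the return tote

## Robot

A 6-joint arm with a two-finger parallel gripper is mounted at the origin on the work surface. World frame = base frame: x ahead of the robot, y to its left, z up, the work surface at z = 0. Lengths are in mm, angles in rad, forces in N, time in s.
With the tool pointing down it reaches from about 275 to 1000 mm from the base axis. Payload 8.4 kg.
Tool frame: the origin (TCP) lies between the finger pads; the fingertips stand 22 mm ahead of it and the grasp point (between the pads) lies 3 mm ahead of it; z points along the fingers, y is the line along which they close (so a half turn about z gives the same grasp; the last joint's range is limited). The gripper opens to 85 mm and grips with 20 to 120 N. Pads are 22 mm wide; open, the fingers measure 114 mm over their backs; the gripper's body (76 mm by 85 mm) begins 54 mm behind the grasp point. The pads swing forward as they close: fully open they stand 13 mm farther back than shut.
Start: joints at [1.345, 0.353, 1.633, -0, 1.155, -0.002], TCP at [138.709, 609.416, 253.281] pointing down, gripper open.
Joint ranges: [-2.63, 2.63], [-0.92, 2.1], [0.06, 2.66], [-1.3, 4.44], [0, 2.69], [-3.02, 3.02]. Speed limits (rad/s): [2.22, 2.22, 2.79, 3.14, 3.14, 3.14].

## Interface

Orientations are given as [roll, pitch, yaw] about the fixed x, y, z axes, in that order (R = Rz(yaw) Ry(pitch) Rx(roll)).
In Python, from rig import r, grab_frame gives the robot as it stands.
- The arm moves only by the shell command python3 -m inch 'ROWS' [FORCE]. ROWS is JSON, a list of rows, each a list of 7 numbers: the turn, a rotation vector about the tool's x, y, z as a fraction of full scale, then the shift along the tool's x, y, z as a fraction of full scale, then the closure, from 0 (fully open) to 1 (shut). In form: [[rx, ry, rz, dx, dy, dz, fingers], ...]. A call has 1 to 8 rows; each row shifts and turns the commanded pose from where the row before left it, along the tool's axes as they then stand; what a row does not reach is not made up. Full scale, the value 1, is 2.5 cm for a shift and pi rad for a turn. A row lasts 1/12 s, in which the tool goes at most 41.7 mm and 7.16 degrees, less where a joint would pass 70% of its speed; a pose out of reach is approached as far as the arm can. A call with a number of a shift or a turn outside -1 to 1 is refused whole. A call with a gripper value outside its range is refused whole. The fingers move at their own pace and stop on an object; FORCE is the grip in N (left out, the last holds). Time passes only in rows, so rows that do not move let the fingers close. It gives the time, the measured TCP pose, the force, the opening and the grip force at its end, in the units of the state.
- r.sense(): the state, without advancing time (a new reading comes with each control period).
- grab_frame(name): name is "side" or "top" or "wrist"; returns a dict with "pixels" (420x560x3 uint8, red, green, blue), "z_map" (420x560 float32, mm along the optical axis (not along the pixel's ray), 0 where there is no reading), "vertical_fov" (degrees; the focal length in pixels is half the picture's height over the tangent of half this angle, whatever the lens; pixels are square), "cx", "cy" (the principal point, pixels), "dist" ([k1, k2, p1, p2, k3] as OpenCV has them; the pictures are not rectified), "cam_to_world" (4x4, takes a point from camera to world coordinates). Camera axes: x right, y down, z forward; pixel columns grow to the right and rows downward; lengths in mm; the calibration is good to about 2 mm. A picture is of the moment at which its call begins.
- r.sign_off(): hands the job in; it is judged then, once.
The state is a dict: "clock": time; "qpos": joint angles; "qvel": joint speeds; "joint_efforts": joint torques, N m; "eef_pos": TCP position; "tcp_rot": TCP orientation; "contact_force": force on the tool from outside, world axes, zero at the start; "wrist_torque": the same for the moment, N m; "opening": opening from 0.0 (shut) to 1.0 (fully open); "grasp_force": force on a finger pad.
Only numpy, scipy, OpenCV 4.12 (cv2) and the standard library are available. Lean on these libraries where they do the work, as an engineer would, in place of code of your own. Each camera call takes 0.05 s, during which the arm holds its last target. There are 200 camera calls.

## Task

The analyser has finished its run: pull out its catch drawer, take the three test cartridges out and lay them in the tote, one to a lane, flat on its floor and with the nose pointing to the same end as the cartridge that is already there; set them down gently, do not drop them in. Then push the emptied drawer fully home. Leave the cartridge already in the tote and the other things on the bench where they are.

Things in the scene. Friction and masses are not known exactly. Their poses are not given: they have to be found in the camera images.
- analyser: benchtop cartridge analyser, white and blue, 320 mm wide, fixed, at the robot's left, its front facing to the robot's right. Front deck 98 high, 200 deep, holds the catch drawer; tower 350 high behind it. Origin: foot of the front face, mid-width, on the bench; x points into the machine (drawer comes out along -x), z up.
- catch_drawer (a joint): how far the drawer is out, m: 0 fully home, 0.165 at its stop; starts up to 0.012 ajar. 1.5 N friction, stays where left; contents ride along if pulled smoothly. Inside 174 mm deep (from the front face's plane when home), 264 wide, floor 20 and walls 50 above the bench; front panel 10 thick, top at 76.
- drawer_handle (a point): middle of the drawer's handle, moves with it: grey bail, round bar 12 mm thick, 110 long, along the analyser's y, 40 mm out from the drawer's front panel (34 free behind the bar), axis 58 above the bench. Pinch or hook it from above.
- tote: grey open plastic tote, fixed, 158 mm long (x), 312 wide (y), walls 4 thick, 62 high, floor 4 thick. Ribs (4 wide, 8 high) along x at y = -76, 0, 76 part the floor into four lanes 72 wide, 150 long, centred at y = -114, -38, 38, 114. Origin: underside centre, on the bench; x points to the end with a clear card holder outside.
- old_cartridge: cartridge of the same kind as cartridge1, already in the tote in the lane at y = -114, nose towards the tote's +x (card-holder) end. It shows how the others are to lie, and stays put.
- cartridge1: finished white test cartridge in the drawer (underside 20 mm above bench), nose to the drawer's front or back. 100 long, 50 wide, 22 high, 70 g; at +x a nose 23 long, 26 wide, with a round port; dark window at the tail. Grey upright fin on top to grip across: 50 long (x -25 to 25), 10 thick (y), top 46 above underside. Origin: underside centre.
- cartridge2: another finished cartridge in the drawer, the same in every way as cartridge1 (origin: underside centre, x to the nose, z up)
- cartridge3: another finished cartridge in the drawer, the same in every way as cartridge1 (origin: underside centre, x to the nose, z up)
- cartridge1_nose (a point): tip of that cartridge's nose, 50 mm from its origin along its x, 9 above its underside
- cartridge2_nose (a point): tip of that cartridge's nose, 50 mm from its origin along its x, 9 above its underside
- cartridge3_nose (a point): tip of that cartridge's nose, 50 mm from its origin along its x, 9 above its underside
- reagent_bottle: bystander: small white capped bottle, 52 mm across, 95 high, standing beyond the tote and the drawer. Origin: underside centre.
- steel_pot: bystander: open steel beaker, 96 mm across, 100 high, at the back. Origin: underside centre.
- wipes_canister: bystander: white wipes canister, 72 mm across, 170 high, at the back right. Origin: underside centre.
- kit_carton: bystander: plain carton, 120 x 80 x 55 mm, right of the tote. Origin: underside centre.
- pipette: bystander: lying hand pipette, 225 mm long, 27 high, between the tote and the drawer. Origin: on the bench under its middle; x along it.
- pocket_reader: bystander: flat hand-held reader, 130 x 75 x 35 mm, at the back left. Origin: underside centre.

How it is judged (in metres and radians):
On the way, in this order (a step that is already met when the one before it is completed fails the run):
1. the catch drawer is pulled out (by more than 80 mm) (value of joint catch_drawer above 0.08 m), for 0.1 s.
2. all three cartridges lie flat in lanes of the tote, noses to the card-holder end, and are let go (z of cartridge1 in the frame of tote between -0.002 and 0.009 m and y of cartridge1 in the frame of tote between -0.15 and 0.15 m and x of cartridge1_nose in the frame of tote between 0.02 and 0.085 m and angle between the x axis of each of cartridge1, cartridge2, cartridge3 and the x axis of tote, either way round below 0.3 rad and angle between each of cartridge1, cartridge2, cartridge3's own z axis and vertical below 0.08 rad and z of cartridge2 in the frame of tote between -0.002 and 0.009 m and y of cartridge2 in the frame of tote between -0.15 and 0.15 m and x of cartridge2_nose in the frame of tote between 0.02 and 0.085 m and z of cartridge3 in the frame of tote between -0.002 and 0.009 m and y of cartridge3 in the frame of tote between -0.15 and 0.15 m and x of cartridge3_nose in the frame of tote between 0.02 and 0.085 m and contact force between the fingers and cartridge1 below 0.05 N and contact force between the fingers and cartridge2 below 0.05 N and contact force between the fingers and cartridge3 below 0.05 N), for 0.2 s.
3. the drawer is fully home again (within 6 mm) (value of joint catch_drawer below 0.006 m), for 0.1 s.
At the end, for the whole second after the job is handed in: All three cartridges from the drawer lie at rest in the tote: underside on the lane floor (within 5 mm), level within 0.08 rad, along the lane within 0.3 rad, nose towards the tote's +x (card-holder) end, as the cartridge that was there before; the catch drawer is home within 6 mm (z of cartridge1 in the frame of tote between -0.002 and 0.009 m and y of cartridge1 in the frame of tote between -0.15 and 0.15 m and x of cartridge1_nose in the frame of tote between 0.02 and 0.085 m and angle between the x axis of each of cartridge1, cartridge2, cartridge3 and the x axis of tote, either way round below 0.3 rad and angle between each of cartridge1, cartridge2, cartridge3's own z axis and vertical below 0.08 rad and z of cartridge2 in the frame of tote between -0.002 and 0.009 m and y of cartridge2 in the frame of tote between -0.15 and 0.15 m and x of cartridge2_nose in the frame of tote between 0.02 and 0.085 m and z of cartridge3 in the frame of tote between -0.002 and 0.009 m and y of cartridge3 in the frame of tote between -0.15 and 0.15 m and x of cartridge3_nose in the frame of tote between 0.02 and 0.085 m and linear speed of each of cartridge1, cartridge2, cartridge3 below 0.02 m/s and value of joint catch_drawer below 0.006 m); the robot touches nothing.
It fails at once if the cartridge that already lay in the tote is shifted by more than 15 mm (distance of old_cartridge from where it was at the start of the episode above 0.015 m).
It fails at once if one of the bystanders on the bench is shifted by more than 30 mm (distance of any of reagent_bottle, steel_pot, wipes_canister, kit_carton, pipette, pocket_reader from where it was at the start of the episode above 0.03 m).
It fails at once if a cartridge is let go over the tote with its underside more than 26 mm above the tote's floor ((contact force between anything else and cartridge1 below 0.02 N and horizontal distance between cartridge1 and tote below 0.16 m and z of cartridge1 in the frame of tote above 0.03 m) or (contact force between anything else and cartridge2 below 0.02 N and horizontal distance between cartridge2 and tote below 0.16 m and z of cartridge2 in the frame of tote above 0.03 m) or (contact force between anything else and cartridge3 below 0.02 N and horizontal distance between cartridge3 and tote below 0.16 m and z of cartridge3 in the frame of tote above 0.03 m)).
It also fails if it takes over 72 s, if anything falls off the work surface, if the arm or the gripper's body presses on something with over 40 N, if the wrist force passes 120 N, or if a joint passes its speed limit or range.

## Working session

There is one attempt and no reset: what is moved stays moved. The work goes in short steps, Python scripts to look and compute and a shell command to move; the robot and the scene stay as the last step left them, time stands still between calls to the robot, and variables do not carry over. Pictures are saved under pics/ and viewed, at most 10 in all, crops included, and the job is handed in when it is done.

```bash
ls; mkdir -p pics
cat > h.py <<'E'
import numpy as np, cv2
from rig import r, grab_frame
def K(f):
    h=f["pixels"].shape[0]; F=h/2/np.tan(np.radians(f["vertical_fov"])/2)
    return np.array([[F,0,f["cx"]],[0,F,f["cy"]],[0,0,1.]])
def plane(f,uv,z):
    uv=np.array(uv,float).reshape(-1,1,2); T=np.array(f["cam_to_world"])
    n=cv2.undistortPoints(uv,K(f),np.array(f["dist"],float)).reshape(-1,2)
    d=np.c_[n,np.ones(len(n))]@T[:3,:3].T; o=T[:3,3]
    return o+d*((z-o[2])/d[:,2])[:,None]
def cloud(f):
    h,w=f["z_map"].shape; v,u=np.mgrid[:h,:w]; T=np.array(f["cam_to_world"])
    n=cv2.undistortPoints(np.stack([u,v],-1).reshape(-1,1,2).astype(float),K(f),np.array(f["dist"],float)).reshape(-1,2)
    p=np.c_[n,np.ones(len(n))]*f["z_map"].reshape(-1,1)
    return (p@T[:3,:3].T+T[:3,3]).reshape(h,w,3)
def save(f,n): cv2.imwrite("pics/"+n+".png",f["pixels"][:,:,::-1])
E
python3 - <<'E'
from h import *
s=r.sense(); print(s)
for n in("top","side"):
    f=grab_frame(n); save(f,n+"0"); print(n,np.round(f["cam_to_world"],2).tolist(),f["vertical_fov"],f["dist"])
E
```

```text
pics
{'clock': 0.0, 'qpos': array([ 1.34458990e+00,  3.53641060e-01,  1.63416729e+00,  2.30875790e-06,
        1.15517344e+00, -2.38190764e-03]), 'qvel': array([-6.41229617e-05,  1.97206319e-04,  8.60008462e-05,  1.04564451e-03,
        6.54803597e-04, -6.27689990e-04]), 'joint_efforts': array([-1.01208982e-03, -6.05244470e+01, -3.42072415e+01, -1.71029160e-04,
        9.42610495e-03, -4.35487635e-06]), 'eef_pos': array([138.6112957 , 608.96823157, 252.55189179]), 'tcp_rot': array([-3.14020353e+00, -5.41968769e-06,  2.91776720e+00]), 'contact_force': array([-0.30338103, -0.22761968,  0.54643258]), 'wrist_torque': array([-0.01555414, -0.03778202, -0.03858935]), 'grasp_force': 0.0, 'opening': 1.0037974410852273}
top [[0.02, -0.99, 0.11, 376.98], [-1.0, -0.02, -0.01, 60.66], [0.02, -0.11, -0.99, 1819.68], [0.0, 0.0, 0.0, 1.0]] 42.26063613540082 [-0.11449003  0.          0.          0.          0.        ]
side [[0.95, -0.25, 0.21, 353.66], [-0.33, -0.7, 0.63, -688.21], [-0.01, -0.67, -0.74, 918.05], [0.0, 0.0, 0.0, 1.0]] 53.58290044233357 [-0.09722487  0.          0.          0.          0.        ]
```

View pics/top0.png

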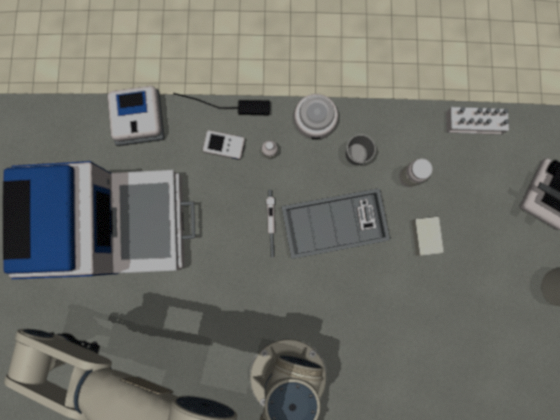

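View pics/side0.png

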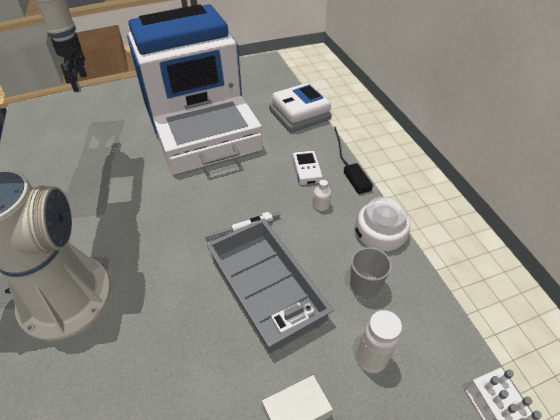

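The top view shows the analyser at left with its handle at about (195,219), the tote at about (335,222) with the old cartridge at (366,214), and the pipette at (270,220). The side view agrees. I'll measure the handle and tote next.

Run:
```python
from h import *
f=grab_frame("top"); g=grab_frame("side")
a=f["pixels"]; im=np.vstack([cv2.resize(a[160:290,160:400],None,fx=2.4,fy=2.4,interpolation=3)[:, :576],cv2.resize(g["pixels"][285:345,260:340],(384,288),interpolation=3) if 0 else np.zeros((0,576,3),np.uint8)])
cv2.imwrite("pics/c1.png",np.hstack([im,cv2.resize(g["pixels"][280:350,255:335],(224,312),interpolation=3)[:im.shape[0]] if im.shape[0]==312 else im])[:,:,::-1]); print(im.shape)
P=cloud(f)
# tote: wall points height 45..75 in region
R=np.s_[180:265,275:395]
p=P[R].reshape(-1,3); m=(p[:,2]>50)&(p[:,2]<75); q=p[m]
rect=cv2.minAreaRect(q[:,:2].astype(np.float32)); print("tote",rect,m.sum(),np.median(q[:,2]))
print(np.round(cv2.boxPoints(rect)))
# front panel top z~76, handle ~64
R=np.s_[165:280,165:215]; p=P[R].reshape(-1,3)
for lo,hi in((90,105),(70,84),(50,68)):
    m=(p[:,2]>lo)&(p[:,2]<hi); q=p[m]
    if len(q)>5: rect=cv2.minAreaRect(q[:,:2].astype(np.float32)); print(lo,hi,len(q),rect,np.round(cv2.boxPoints(rect)).tolist())
Q=cloud(g)
p=Q[140:175,195:250].reshape(-1,3); m=(p[:,2]>50)&(p[:,2]<68)&(p[:,1]<400); q=p[m]
print("side handle",len(q), q[:,:].min(0),q.max(0) )
c,_,_=cv2.fitLine(q[:,:2].astype(np.float32),2,0,.01,.01)[:3].ravel()[:3]; 
print(np.round(cv2.boxPoints(cv2.minAreaRect(q[:,:2].astype(np.float32)))).tolist())
```

```text
(312, 576, 3)
tote ((505.6335754394531, -147.407958984375), (174.98583984375, 329.7966613769531), 11.615262985229492) 1156 61.51025077605857
[[ 387.   -4.]
 [ 453. -327.]
 [ 625. -291.]
 [ 558.   32.]]
90 105 941 ((503.1932067871094, 385.01190185546875), (320.69427490234375, 37.08422088623047), 2.743079662322998) [[342.0, 396.0], [344.0, 359.0], [664.0, 374.0], [662.0, 411.0]]
70 84 326 ((504.80438232421875, 342.39654541015625), (312.9568176269531, 58.63658905029297), 4.056946754455566) [[347.0, 361.0], [351.0, 302.0], [663.0, 324.0], [659.0, 383.0]]
50 68 282 ((505.89599609375, 343.1613464355469), (316.2811584472656, 61.58076095581055), 3.521016836166382) [[346.0, 364.0], [350.0, 303.0], [666.0, 322.0], [662.0, 384.0]]
side handle 427 [434.15176375 307.80452165  50.06264477] [617.99792112 371.74010382  67.86731657]
[[434.0, 363.0], [437.0, 306.0], [621.0, 315.0], [618.0, 373.0]]
```

View pics/c1.png

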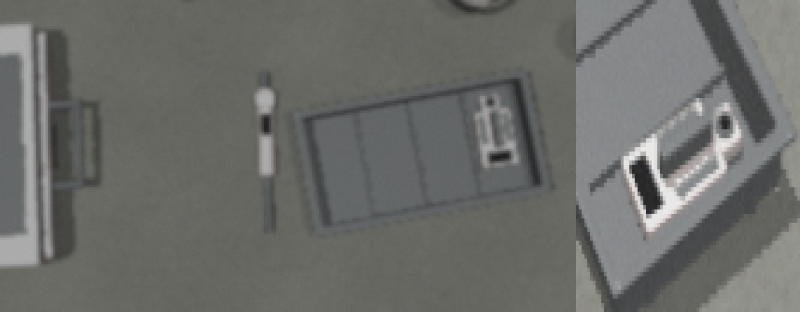

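The crop shows the tote's card-holder end and the old cartridge's nose pointing away from the robot (world +x). The handle bar runs from about (198,202) to (198,237). I'll work out the move to a point above the handle.

```bash
cat >> h.py <<'E'
def go(x,y,z,yaw):
    "print turn and shift totals (in row units) from the measured pose, to be split over rows"
    s=r.sense(); p=s["eef_pos"]; c=s["tcp_rot"]; d=(yaw-c[2]+np.pi)%(2*np.pi)-np.pi
    e=np.array([x,y,z])-p
    for ps,n in((c[2],"shift first"),(yaw,"turn first")):
        t=[e[0]*np.cos(ps)+e[1]*np.sin(ps), e[0]*np.sin(ps)-e[1]*np.cos(ps), -e[2]]
        print(n,"rz %.3f"%(-d/np.pi),"d",np.round(np.array(t)/25,2))
    print("now",np.round(p,1),np.round(c,3),"t",round(s["clock"],2),"open",round(float(s["opening"]),2),"F",np.round(s["contact_force"],1))
E
python3 - <<'E'
from h import *
f=grab_frame("top")
print(plane(f,[[198.3,202],[198.3,237]],58))
g=grab_frame("side")
print(plane(g,[[201,161],[239,150]],58))
go(495,315,160,np.pi+.047)
E
```

```text
[[565.03420645 301.43198782  58.        ]
 [450.98802949 297.67574425  58.        ]]
[[447.72727166 323.73925165  58.        ]
 [574.92157215 334.71872094  58.        ]]
shift first rz -0.086 d [-16.51  -8.31   3.72]
turn first rz -0.086 d [-13.68 -12.43   3.72]
now [138.7 609.3 253.1] [-3.141  0.     2.918] t 0.3 open 0.99 F [0.2 1.  0. ]
```

```bash
python3 -m inch '[[0,0,0,-0.7,-0.36,0,0],[0,0,0,-0.7,-0.36,0,0],[0,0,0,-0.7,-0.36,0,0],[0,0,0,-0.7,-0.36,0,0],[0,0,0,-0.7,-0.36,0,0],[0,0,0,-0.7,-0.36,0,0],[0,0,0,-0.7,-0.36,0,0],[0,0,0,-0.7,-0.36,0,0]]' 40
python3 -m inch '[[0,0,0,-0.7,-0.36,0,0],[0,0,0,-0.7,-0.36,0,0],[0,0,0,-0.7,-0.36,0,0],[0,0,0,-0.7,-0.36,0,0],[0,0,0,-0.7,-0.36,0,0],[0,0,0,-0.7,-0.36,0,0],[0,0,0,-0.7,-0.36,0,0],[0,0,0,-0.7,-0.36,0,0]]'
python3 -m inch '[[0,0,0,-0.7,-0.36,0,0.6],[0,0,0,-0.7,-0.36,0,0.6],[0,0,0,-0.7,-0.36,0,0.6],[0,0,0,-0.7,-0.36,0,0.6],[0,0,0,-0.7,-0.36,0,0.6],[0,0,0,-0.7,-0.36,0,0.6],[0,0,0,-0.7,-0.36,0,0.6],[0,0,0,-0.7,-0.36,0,0.6]]'
python3 -m inch '[[0,0,-0.028,0,0,0.2,0.6],[0,0,-0.028,0,0,0.2,0.6],[0,0,-0.029,0,0,0.2,0.6],[0,0,0,0,0,0.2,0.6],[0,0,0,0,0,0,0.6]]'
python3 - <<'E'
from h import *
go(508,304,160,np.pi+.047)
f=grab_frame("wrist"); save(f,"w1"); T=f["cam_to_world"]; print(np.round(T,2).tolist())
E
```

```text
clock: 0.97
eef_pos: [259.9, 507.4, 253.3]
tcp_rot: [3.142, 0.0, 2.918]
contact_force: [-0.7, -0.0, 0.2]
opening: 1.001
grasp_force: 0.0
clock: 1.63
eef_pos: [380.4, 406.2, 253.3]
tcp_rot: [3.142, 0.0, 2.918]
contact_force: [0.4, 0.4, 0.3]
opening: 0.995
grasp_force: 0.0
clock: 2.3
eef_pos: [501.0, 304.9, 253.3]
tcp_rot: [3.142, -0.0, 2.918]
contact_force: [0.5, -0.1, 0.2]
opening: 0.4
grasp_force: 0.0
clock: 2.72
eef_pos: [499.8, 305.3, 232.2]
tcp_rot: [-3.141, -0.001, -3.101]
contact_force: [-0.7, 0.7, 0.9]
opening: 0.404
grasp_force: 0.0
shift first rz -0.002 d [-0.33 -0.06  2.89]
turn first rz -0.002 d [-0.32 -0.07  2.89]
now [499.8 305.3 232.2] [-3.141e+00 -1.000e-03 -3.101e+00] t 2.72 open 0.4 F [-0.7  0.7  0.9]
[[-0.04, 0.96, 0.27, 429.73], [1.0, 0.04, 0.01, 304.09], [-0.0, 0.27, -0.96, 353.53], [0.0, 0.0, 0.0, 1.0]]
```

View pics/w1.png

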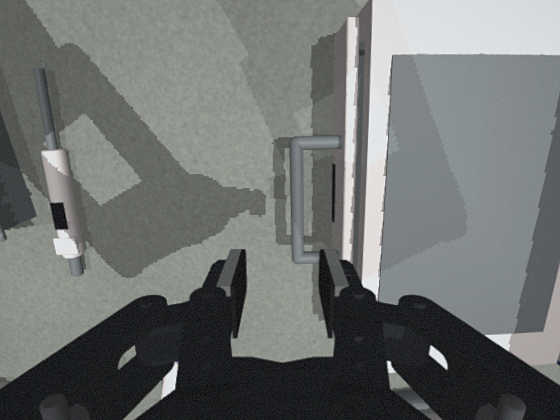

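The wrist view shows the handle bar running from (297,138) to (298,260), with the panel's front edge at about x=347.

Run:
```python
from h import *
f=grab_frame("wrist")
print(plane(f,[[297,142],[298,258]],58), plane(f,[[347,30],[349,255]],76))
p=cloud(f); b=p[150:250,290:306].reshape(-1,3); b=b[(b[:,2]>48)&(b[:,2]<75)]; print(np.median(b,0),b[:,2].max(),len(b))
```

```text
[[453.38962606 318.09602059  58.        ]
 [565.08259615 324.8923228   58.        ]] [[364.52739839 351.58298539  76.        ]
 [552.07756405 370.3585685   76.        ]]
[504.47628116 320.05089402  63.65053568] 66.76649546162349 1283
```

```bash
python3 -m inch '[[0,0,0,-0.25,0.62,0.5,0.6],[0,0,0,0,0,0.9,0.6],[0,0,0,0,0,0.9,0.6],[0,0,0,0,0,0.9,0.6],[0,0,0,0,0,0.8,0.6],[0,0,0,0,0,0.8,0.6],[0,0,0,0,0,0,0.6]]'
python3 -m inch '[[0,0,0,0,0,0.5,0.6],[0,0,0,0,0,0.5,0.6],[0,0,0,0,0,0.5,0.6],[0,0,0,0,0,0.4,0.6],[0,0,0,0,0,0,0.6]]'
python3 -m inch '[[0,0,0,0,0,0,1],[0,0,0,0,0,0,1],[0,0,0,0,0,0,1],[0,0,0,0,0,0,1],[0,0,0,0,0,0,1]]' 40
```

```text
clock: 3.4
eef_pos: [504.0, 320.3, 110.0]
tcp_rot: [-3.139, -0.005, -3.1]
contact_force: [-0.5, -0.7, -1.3]
opening: 0.399
grasp_force: 0.0
clock: 3.82
eef_pos: [504.9, 320.5, 63.8]
tcp_rot: [-3.14, -0.002, -3.099]
contact_force: [-0.4, -0.6, 0.9]
opening: 0.402
grasp_force: 0.0
clock: 4.23
eef_pos: [505.9, 321.4, 66.0]
tcp_rot: [3.142, 0.0, -3.098]
contact_force: [-0.1, -0.8, -2.1]
opening: 0.125
grasp_force: 39.0
```

```bash
python3 -m inch '[[0,0,0,0,-0.05,0,1],[0,0,0,0,-0.1,0,1],[0,0,0,0,-0.15,0,1],[0,0,0,0,-0.2,0,1],[0,0,0,0,-0.25,0,1],[0,0,0,0,-0.25,0,1],[0,0,0,0,-0.25,0,1],[0,0,0,0,-0.25,0,1]]'
python3 -m inch '[[0,0,0,0,-0.25,0,1],[0,0,0,0,-0.25,0,1],[0,0,0,0,-0.25,0,1],[0,0,0,0,-0.25,0,1],[0,0,0,0,-0.25,0,1],[0,0,0,0,-0.25,0,1],[0,0,0,0,-0.25,0,1],[0,0,0,0,-0.25,0,1]]'
python3 -m inch '[[0,0,0,0,-0.25,0,1],[0,0,0,0,-0.25,0,1],[0,0,0,0,-0.25,0,1],[0,0,0,0,-0.25,0,1],[0,0,0,0,-0.25,0,1],[0,0,0,0,-0.25,0,1],[0,0,0,0,-0.25,0,1],[0,0,0,0,-0.2,0,1]]'
python3 -m inch '[[0,0,0,0,-0.15,0,1],[0,0,0,0,-0.1,0,1],[0,0,0,0,-0.05,0,1],[0,0,0,0,0,0,1],[0,0,0,0,0,0,1]]'
```

```text
clock: 4.9
eef_pos: [508.4, 283.3, 66.0]
tcp_rot: [3.141, 0.002, -3.098]
contact_force: [5.7, 2.4, -5.3]
opening: 0.119
grasp_force: 39.0
clock: 5.57
eef_pos: [511.7, 233.7, 66.1]
tcp_rot: [3.14, 0.004, -3.098]
contact_force: [9.5, 2.6, -8.7]
opening: 0.124
grasp_force: 38.8
clock: 6.23
eef_pos: [515.0, 185.0, 66.1]
tcp_rot: [3.14, 0.007, -3.099]
contact_force: [13.5, 2.3, -15.1]
opening: 0.121
grasp_force: 38.8
clock: 6.65
eef_pos: [515.5, 177.5, 66.1]
tcp_rot: [3.141, 0.007, -3.098]
contact_force: [15.4, -0.1, -14.2]
opening: 0.125
grasp_force: 38.9
```

```bash
python3 -m inch '[[0,0,0,0,0,0,0.6],[0,0,0,0,0,0,0.6],[0,0,0,0,0,0,0.6],[0,0,0,0,0,-0.3,0.6],[0,0,0,0,0,-0.7,0.6],[0,0,0,0,0,-0.9,0.6],[0,0,0,0,0,-0.9,0.6],[0,0,0,0,0,-0.9,0.6]]'
python3 -m inch '[[0,0,0,0,0.4,-0.9,0.6],[0,0,0,0,0.4,-0.9,0.6],[0,0,0,0.7,0.4,-0.9,0.6],[0,0,0,0.7,0.4,-0.9,0.6],[0,0,0,0.7,0.4,-0.8,0.6],[0,0,0,0,0.4,-0.4,0.6],[0,0,0,0,0,0,0.6]]'
python3 - <<'E'
from h import *
f=grab_frame("wrist"); save(f,"w2"); go(508,304,160,np.pi+.047)
E
```

```text
clock: 7.32
eef_pos: [511.5, 177.5, 159.7]
tcp_rot: [-3.141, -0.001, -3.098]
contact_force: [-0.3, 0.9, -0.3]
opening: 0.399
grasp_force: 0.0
clock: 7.9
eef_pos: [457.6, 237.2, 281.3]
tcp_rot: [3.139, 0.004, -3.097]
contact_force: [0.7, -0.7, -0.8]
opening: 0.4
grasp_force: 0.0
shift first rz -0.001 d [-2.14  2.62  4.78]
turn first rz -0.001 d [-2.14  2.61  4.78]
now [457.6 236.3 279.6] [ 3.140e+00  3.000e-03 -3.097e+00] t 7.95 open 0.4 F [-0.4  0.7  0.6]
```

View pics/w2.png

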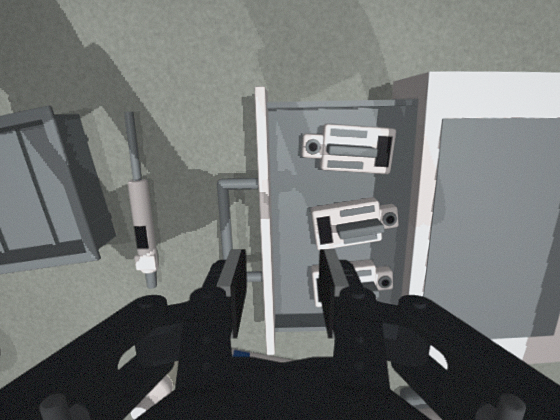

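The wrist view shows cartridge A at (350,148) with its nose to the front (left). B at (353,226) and C at (352,285) have their noses to the back. I'll measure them from the fin-top points.

```bash
cat >> h.py <<'E'
def fins(f,box):
    P=cloud(f); v0,v1,u0,u1=box; p=P[v0:v1,u0:u1]; px=f["pixels"][v0:v1,u0:u1]
    m=((p[...,2]>56)&(p[...,2]<72)).astype(np.uint8)
    n,l,st,c=cv2.connectedComponentsWithStats(m)
    for i in range(1,n):
        if st[i,4]<60: continue
        q=p[l==i]; R=cv2.minAreaRect(q[:,:2].astype(np.float32)); b=cv2.boxPoints(R)
        e=max([b[1]-b[0],b[2]-b[1]],key=np.linalg.norm)
        print("fin px",np.round(c[i]+[u0,v0]),"n",st[i,4],"ctr",np.round(R[0],1),"size",np.round(R[1],1),"dir %.3f"%(np.arctan2(e[1],e[0])%np.pi),"z",np.round(np.median(q[:,2]),1))
E
python3 - <<'E'
from h import *
f=grab_frame("wrist"); fins(f,(105,320,275,410))
print(plane(f,[[313,147],[389,218]],42), plane(f,[[265,100],[269,330]],76))
g=grab_frame("side"); save(g,"s2"); t=grab_frame("top"); fins(t,(150,290,170,290)); fins(g,(100,220,150,280))
E
```

```text
fin px [354. 151.] n 520 ctr [421.8 310.3] size [49.7 10.3] dir 1.556 z 66.1
fin px [362. 231.] n 509 ctr [508.3 328.3] size [10.6 49. ] dir 1.781 z 65.9
fin px [377. 292.] n 74 ctr [583.2 353.8] size [11.1  9. ] dir 0.630 z 64.9
[[421.35657457 269.65797934  42.        ]
 [497.90440119 362.92189118  42.        ]] [[376.18452686 218.10071779  76.        ]
 [629.45185587 230.25176778  76.        ]]
fin px [234. 214.] n 181 ctr [517.1 194.1] size [122.   45.4] dir 0.076 z 62.6
fin px [286. 221.] n 127 ctr [492.2  15.8] size [136.8  23.1] dir 0.016 z 62.8
fin px [231. 180.] n 602 ctr [517.7 195.4] size [303.8  52.7] dir 0.062 z 63.0
```

```bash
python3 -m inch '[[0,0,0.037,0,0,0,0.6],[0,0,0.037,0,0,0,0.6],[0,0,0.037,0,0,0,0.6],[0,0,0.037,0,0,0,0.6],[0,0,0.037,0,0,0,0.6],[0,0,0.037,0,0,0,0.6],[0,0,0.037,0,0,0,0.6]]'
python3 -m inch '[[0,0,0.037,0,0,0,0.6],[0,0,0.037,0,0,0,0.6],[0,0,0.037,0,0,0,0.6],[0,0,0.037,0,0,0,0.6],[0,0,0.037,0,0,0,0.6],[0,0,0.037,0,0,0,0.6],[0,0,0.037,0,0,0,0.6],[0,0,0,0,0,0,0.6]]'
python3 - <<'E'
from h import *
go(421.8,310.3,68,1.556)
f=grab_frame("wrist"); fins(f,(0,420,0,560))
E
```

```text
clock: 8.68
eef_pos: [457.1, 234.5, 276.7]
tcp_rot: [-3.139, -0.001, 2.364]
contact_force: [-0.7, -0.2, 0.2]
opening: 0.398
grasp_force: 0.0
clock: 9.35
eef_pos: [457.0, 234.6, 276.8]
tcp_rot: [-3.139, 0.001, 1.551]
contact_force: [-0.5, 0.2, -0.8]
opening: 0.397
grasp_force: 0.0
shift first rz -0.001 d [ 3.   -1.47  8.35]
turn first rz -0.001 d [ 3.01 -1.45  8.35]
now [457.  234.6 276.8] [-3.139e+00  1.000e-03  1.551e+00] t 9.35 open 0.4 F [-0.5  0.2 -0.8]
fin px [486.  26.] n 106 ctr [654. 384.] size [ 4.3 21. ] dir 3.015 z 63.9
fin px [175.  53.] n 97 ctr [355.7 363.7] size [20.6  4.5] dir 0.259 z 63.5
fin px [416.  81.] n 715 ctr [587.7 333.8] size [11.1 49.8] dir 1.714 z 66.0
fin px [334.  88.] n 627 ctr [508.3 328.2] size [10.4 49.7] dir 1.771 z 66.3
fin px [246. 109.] n 583 ctr [422.2 310.3] size [49.1 10.2] dir 1.562 z 66.3
fin px [337. 189.] n 1027 ctr [514.4 229.1] size [301.   2.] dir 0.066 z 64.1
fin px [341. 226.] n 1796 ctr [516.8 194.8] size [120.5  42.8] dir 0.068 z 63.6
fin px [522. 304.] n 829 ctr [746.2  80.5] size [50.5 39.3] dir 0.753 z 64.3
fin px [307. 355.] n 254 ctr [477.8  15.1] size [76.5  7.1] dir 0.190 z 61.2
fin px [  3. 371.] n 253 ctr [80.1 -7.8] size [55.8  6. ] dir 1.443 z 61.3
fin px [556. 377.] n 86 ctr [817.8 -34. ] size [19.3 11.1] dir 1.466 z 59.2
```

```bash
python3 -m inch '[[0,0,0,0.6,-0.29,0.8,0.6],[0,0,0,0.6,-0.29,0.8,0.6],[0,0,0,0.6,-0.29,0.8,0.6],[0,0,0,0.6,-0.29,0.8,0.6],[0,0,0,0.6,-0.29,0.8,0.6],[0,0,0,0,0,0.8,0.6],[0,0,0,0,0,0.8,0.6],[0,0,0,0,0,0.8,0.6]]'
python3 -m inch '[[0,0,0,0,0,0.6,0.6],[0,0,0,0,0,0.6,0.6],[0,0,0,0,0,0.4,0.6],[0,0,0,0,0,0.25,0.6],[0,0,0,0,0,0,0.6]]'
python3 -c "
from h import *
go(422.1,310.3,68,1.558)"
```

```text
clock: 10.07
eef_pos: [421.5, 310.7, 116.6]
tcp_rot: [-3.141, 0.001, 1.563]
contact_force: [0.2, 0.5, -0.4]
opening: 0.398
grasp_force: 0.0
clock: 10.48
eef_pos: [421.2, 310.2, 70.7]
tcp_rot: [-3.14, 0.001, 1.559]
contact_force: [0.4, -0.0, -0.3]
opening: 0.396
grasp_force: 0.0
shift first rz 0.000 d [0.   0.03 0.11]
turn first rz 0.000 d [0.   0.03 0.11]
now [421.2 310.2  70.7] [-3.140e+00  1.000e-03  1.559e+00] t 10.48 open 0.4 F [ 0.4 -0.  -0.3]
```

```bash
python3 -m inch '[[0,0,0,0,0.03,0.1,0.6],[0,0,0,0,0,0,1],[0,0,0,0,0,0,1],[0,0,0,0,0,0,1],[0,0,0,0,0,0,1],[0,0,0,0,0,0,1],[0,0,0,0,0,-0.1,1],[0,0,0,0,0,-0.3,1]]' 40
python3 -m inch '[[0,0,0,0,0,-0.6,1],[0,0,0,0,0,-0.8,1],[0,0,0,0,0,-0.8,1],[0,0,0,0,0,-0.8,1],[0,0,0,0,0,-0.8,1],[0,0,0,0,0,-0.5,1],[0,0,0,0,0,-0.2,1],[0,0,0,0,0,0,1]]'
python3 - <<'E'
from h import *
go(500,20,180,1.558)
for n in("top","side"):
    f=grab_frame(n); P=cloud(f).reshape(-1,3)
    m=(abs(P[:,2]-62)<6)&(P[:,1]<40)&(P[:,1]>-340)&(P[:,0]>360)&(P[:,0]<660); q=P[m]
    R=cv2.minAreaRect(q[:,:2].astype(np.float32)); print(n,m.sum(),R,np.round(cv2.boxPoints(R)).tolist(),q[:,:2].mean(0))
f=grab_frame("side"); save(f,"s3")
E
```

```text
clock: 11.15
eef_pos: [421.9, 310.4, 79.1]
tcp_rot: [-3.14, 0.001, 1.558]
contact_force: [0.2, 1.1, -0.4]
opening: 0.107
grasp_force: 42.8
clock: 11.82
eef_pos: [423.0, 311.2, 193.5]
tcp_rot: [3.14, -0.001, 1.558]
contact_force: [-0.1, 0.4, -1.2]
opening: 0.106
grasp_force: 42.8
shift first rz -0.000 d [-11.61   3.23   0.54]
turn first rz -0.000 d [-11.61   3.23   0.54]
now [423.  311.2 193.5] [ 3.140e+00 -1.000e-03  1.558e+00] t 11.82 open 0.11 F [-0.1  0.4 -1.2]
top 943 ((505.8559875488281, -147.74951171875), (174.88580322265625, 330.669677734375), 11.509057998657227) [[387.0, -3.0], [453.0, -327.0], [625.0, -292.0], [559.0, 32.0]] [ 503.63297326 -147.17848795]
side 1860 ((507.3495178222656, -146.64016723632812), (175.7152099609375, 330.1494445800781), 11.61801815032959) [[388.0, -3.0], [455.0, -326.0], [627.0, -291.0], [560.0, 33.0]] [ 506.87997271 -167.97950551]
```

View pics/s3.png

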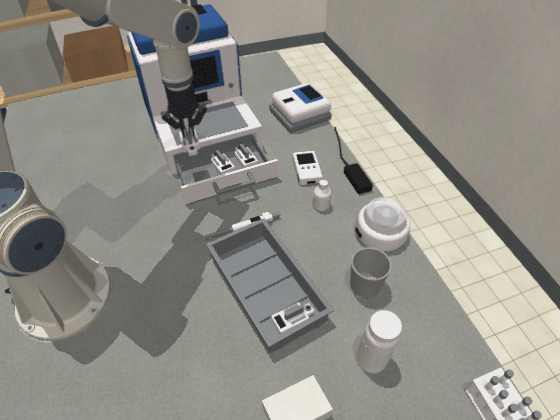

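The side view shows cartridge A held by its fin and lifted, the other two still in the drawer, and the tote fit consistent from both cameras.

```bash
python3 -m inch '[[0,0,0,-0.3,0.06,0,1],[0,0,0,-0.6,0.12,0,1],[0,0,0,-0.8,0.16,0,1],[0,0,0,-0.8,0.16,0,1],[0,0,0,-0.8,0.16,0,1],[0,0,0,-0.8,0.16,0,1],[0,0,0,-0.8,0.16,0,1],[0,0,0,-0.8,0.16,0,1]]'
python3 -m inch '[[0,0,0,-0.8,0.16,0,1],[0,0,0,-0.8,0.16,0,1],[0,0,0,-0.8,0.16,0,1],[0,0,0,-0.8,0.16,0,1],[0,0,0,-0.8,0.16,0,1],[0,0,0,-0.8,0.16,0,1],[0,0,0,-0.8,0.16,0,1],[0,0,0,-0.8,0.16,0,1]]'
python3 -m inch '[[0,0,0,-0.8,0.16,0,1],[0,0,0,-0.8,0.16,0,1],[0,0,0,-0.8,0.16,0,1],[0,0,0,-0.8,0.16,0,1],[0,0,0,-0.8,0.16,0,1],[0,0,0,-0.8,0.16,0,1],[0,0,0,-0.8,0.16,0,1],[0,0,0,-0.7,0.1,0,1]]'
python3 -m inch '[[0,0,-0.038,-0.4,0,0,1],[0,0,-0.038,0,0,0,1],[0,0,-0.038,0,0,0,1],[0,0,-0.038,0,0,0,1],[0,0,-0.038,0,0,0,1],[0,0,-0.038,0,0,0,1],[0,0,-0.038,0,0,0,1],[0,0,-0.038,0,0,0,1]]'
python3 -m inch '[[0,0,-0.038,0,0,0,1],[0,0,-0.038,0,0,0,1],[0,0,-0.038,0,0,0,1],[0,0,-0.038,0,0,0,1],[0,0,-0.038,0,0,0,1],[0,0,-0.038,0,0,0,1],[0,0,-0.038,0,0,0,1],[0,0,0,0,0,0,1]]'
python3 - <<'E'
from h import *
go(514.1,-184.4,52,3.344)
f=grab_frame("wrist"); save(f,"w3")
E
```

```text
clock: 12.63
eef_pos: [448.7, 166.4, 191.2]
tcp_rot: [-3.14, 0.001, 1.558]
contact_force: [0.0, -0.1, -1.2]
opening: 0.102
grasp_force: 42.8
clock: 13.3
eef_pos: [478.3, 6.1, 191.2]
tcp_rot: [-3.14, 0.0, 1.557]
contact_force: [0.7, -0.1, -0.0]
opening: 0.108
grasp_force: 42.8
clock: 13.97
eef_pos: [506.9, -151.9, 191.1]
tcp_rot: [-3.14, -0.0, 1.557]
contact_force: [-0.4, -0.2, -0.5]
opening: 0.102
grasp_force: 42.8
clock: 14.63
eef_pos: [506.4, -160.6, 191.0]
tcp_rot: [-3.141, -0.002, 2.518]
contact_force: [0.6, 0.4, -1.8]
opening: 0.107
grasp_force: 42.8
clock: 15.3
eef_pos: [506.4, -160.5, 191.1]
tcp_rot: [3.141, -0.002, -2.93]
contact_force: [-0.3, -0.5, -0.7]
opening: 0.105
grasp_force: 42.8
shift first rz 0.003 d [-0.1  -1.    5.56]
turn first rz 0.003 d [-0.11 -1.    5.56]
now [ 506.4 -160.5  191.1] [ 3.141e+00 -2.000e-03 -2.930e+00] t 15.3 open 0.11 F [-0.3 -0.5 -0.7]
```

View pics/w3.png

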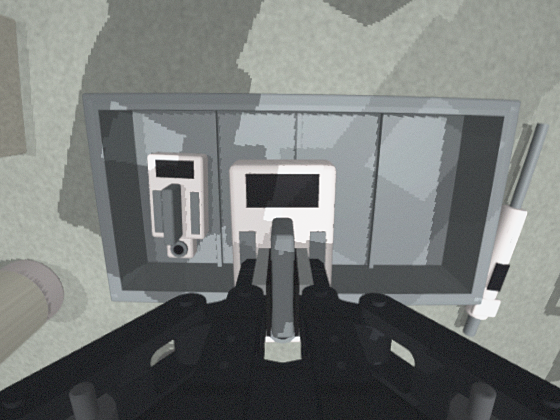

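The wrist view shows the cartridge level, window toward the robot and nose away like the old one, with the target lane between the ribs at x≈218 and 297. Lowering.

```bash
python3 -m inch '[[0,0,0.003,-0.1,-0.5,0.2,1],[0,0,0,0,-0.5,0.4,1],[0,0,0,0,0,0.6,1],[0,0,0,0,0,0.7,1],[0,0,0,0,0,0.7,1],[0,0,0,0,0,0.6,1],[0,0,0,0,0,0.5,1],[0,0,0,0,0,0,1]]'
python3 -m inch '[[0,0,0,0,0,0.4,1],[0,0,0,0,0,0.4,1],[0,0,0,0,0,0.35,1],[0,0,0,0,0,0.25,1],[0,0,0,0,0,0.15,1],[0,0,0,0,0,0.1,1],[0,0,0,0,0,0,1],[0,0,0,0,0,0,1]]'
python3 -c "
from h import *
go(514.1,-184.4,52.5,3.344)"
```

```text
clock: 16.02
eef_pos: [513.0, -184.7, 96.2]
tcp_rot: [3.139, -0.004, -2.947]
contact_force: [-1.2, 0.7, -2.4]
opening: 0.104
grasp_force: 42.7
clock: 16.68
eef_pos: [514.9, -184.3, 58.4]
tcp_rot: [-3.141, 0.0, -2.944]
contact_force: [0.3, 0.5, 0.1]
opening: 0.106
grasp_force: 42.8
shift first rz -0.002 d [0.03 0.   0.24]
turn first rz -0.002 d [0.03 0.   0.24]
now [ 514.9 -184.3   58.4] [-3.141  0.    -2.944] t 16.68 open 0.11 F [0.3 0.5 0.1]
```

```bash
python3 -m inch '[[0,0,0,0,0,0.1,1],[0,0,0,0,0,0.08,1],[0,0,0,0,0,0.04,1],[0,0,0,0,0,0,1],[0,0,0,0,0,0,1]]'
python3 -m inch '[[0,0,0,0,0,0.04,1],[0,0,0,0,0,0,1]]'
```

```text
clock: 17.1
eef_pos: [515.1, -184.4, 54.1]
tcp_rot: [-3.141, 0.001, -2.944]
contact_force: [-3.7, 2.2, 15.8]
opening: 0.101
grasp_force: 45.0
clock: 17.27
eef_pos: [515.2, -184.4, 54.1]
tcp_rot: [-3.141, 0.001, -2.944]
contact_force: [-8.3, 2.8, 28.8]
opening: 0.103
grasp_force: 46.9
```

```bash
python3 -m inch '[[0,0,0,0,0,-0.06,1],[0,0,0,0,0,0,0.6],[0,0,0,0,0,0,0.6],[0,0,0,0,0,0,0.6],[0,0,0,0,0,-0.2,0.6],[0,0,0,0,0,-0.4,0.6],[0,0,0,0,0,-0.8,0.6],[0,0,0,0,0,-0.9,0.6]]'
python3 -m inch '[[0,0,0,0,0,-0.9,0.6],[0,0,0,0,0,-0.9,0.6],[0,0,0,0,0,-0.9,0.6],[0,0,0,0,0,-0.9,0.6],[0,0,0,0,0,-0.9,0.6],[0,0,0,0,0,-0.9,0.6],[0,0,0,0,0,0,0.6]]'
python3 - <<'E'
from h import *
go(508.3,328.2,200,1.775)
f=grab_frame("wrist"); save(f,"w4"); fins(f,(0,420,0,560))
E
```

```text
clock: 17.93
eef_pos: [514.0, -184.0, 111.1]
tcp_rot: [3.14, -0.002, -2.944]
contact_force: [0.2, -0.0, -0.8]
opening: 0.398
grasp_force: 0.0
clock: 18.52
eef_pos: [516.8, -185.0, 251.1]
tcp_rot: [-3.138, 0.006, -2.944]
contact_force: [0.8, -0.8, 0.3]
opening: 0.394
grasp_force: 0.0
shift first rz 0.498 d [-3.69 20.2   2.04]
turn first rz 0.498 d [20.17  3.83  2.04]
now [ 516.8 -185.   251.1] [-3.138  0.006 -2.944] t 18.52 open 0.39 F [ 0.8 -0.8  0.3]
fin px [28. 36.] n 66 ctr [ 423.9 -440.1] size [12.6 18.2] dir 2.695 z 56.4
fin px [ 6. 45.] n 61 ctr [ 434.4 -459.4] size [ 8.1 25.3] dir 2.443 z 56.5
fin px [31. 62.] n 143 ctr [ 446.9 -435.8] size [15.2 33.8] dir 2.156 z 56.3
fin px [ 9. 66.] n 81 ctr [ 451.2 -454.5] size [14.2 17.1] dir 1.732 z 56.4
fin px [  7. 100.] n 101 ctr [ 484.3 -458.9] size [15.9 18.3] dir 2.820 z 56.4
fin px [331. 158.] n 11483 ctr [ 505.6 -144.8] size [174.4 328.6] dir 1.772 z 62.4
fin px [ 30. 133.] n 79 ctr [ 512.1 -434.2] size [11.5 20.6] dir 1.972 z 56.5
fin px [ 76. 273.] n 692 ctr [ 655.  -386.9] size [72.  29.8] dir 0.847 z 63.9
fin px [283. 260.] n 930 ctr [ 592.9 -168.6] size [12.6 75.9] dir 1.768 z 62.4
fin px [238. 349.] n 118 ctr [ 711.9 -195.1] size [24.7  4.4] dir 0.940 z 63.3
fin px [434. 414.] n 65 ctr [763.3  59.5] size [21.8  8.8] dir 0.567 z 63.4
```

View pics/w4.png

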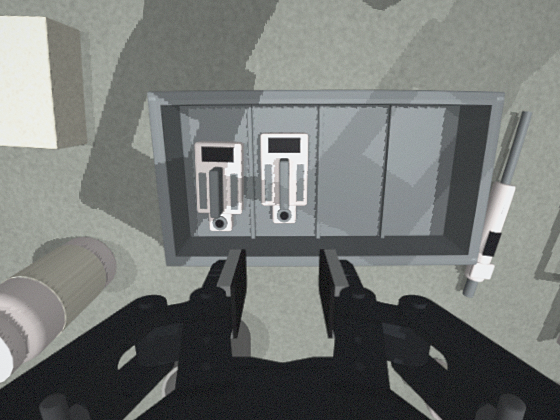

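The wrist view shows the cartridge flat in its lane at (284,175), nose the same way as the old one at (218,188). Next, cartridge B.

```bash
python3 -m inch '[[0,0,0,-0.1,0.5,0,0.6],[0,0,0,-0.15,0.8,0,0.6],[0,0,0,-0.15,0.8,0,0.6],[0,0,0,-0.15,0.8,0,0.6],[0,0,0,-0.15,0.8,0,0.6],[0,0,0,-0.15,0.8,0,0.6],[0,0,0,-0.15,0.8,0,0.6],[0,0,0,-0.15,0.8,0,0.6]]'
python3 -m inch '[[0,0,0,-0.15,0.8,0,0.6],[0,0,0,-0.15,0.8,0,0.6],[0,0,0,-0.15,0.8,0,0.6],[0,0,0,-0.15,0.8,0,0.6],[0,0,0,-0.15,0.8,0,0.6],[0,0,0,-0.15,0.8,0,0.6],[0,0,0,-0.15,0.8,0,0.6],[0,0,0,-0.15,0.8,0,0.6]]'
python3 -m inch '[[0,0,0,-0.15,0.8,0.2,0.6],[0,0,0,-0.15,0.8,0.2,0.6],[0,0,0,-0.15,0.8,0.2,0.6],[0,0,0,-0.15,0.8,0.2,0.6],[0,0,0,-0.15,0.8,0.2,0.6],[0,0,0,-0.15,0.8,0.2,0.6],[0,0,0,-0.15,0.8,0.2,0.6],[0,0,0,-0.15,0.8,0.2,0.6]]'
python3 -m inch '[[0,0,0.038,0,0.5,0,0.6],[0,0,0.038,0,0,0,0.6],[0,0,0.038,0,0,0,0.6],[0,0,0.038,0,0,0,0.6],[0,0,0.038,0,0,0,0.6],[0,0,0.038,0,0,0,0.6],[0,0,0.038,0,0,0,0.6]]'
python3 -m inch '[[0,0,0.038,0,0,0,0.6],[0,0,0.038,0,0,0,0.6],[0,0,0.038,0,0,0,0.6],[0,0,0.038,0,0,0,0.6],[0,0,0.038,0,0,0,0.6],[0,0,0.038,0,0,0,0.6],[0,0,0,0,0,0,0.6]]'
python3 - <<'E'
from h import *
go(508.3,328.2,69,1.775)
f=grab_frame("wrist"); fins(f,(0,420,0,560))
E
```

```text
clock: 19.23
eef_pos: [511.9, -27.4, 244.7]
tcp_rot: [3.141, -0.002, -2.944]
contact_force: [-0.3, 0.7, -0.6]
opening: 0.399
grasp_force: 0.0
clock: 19.9
eef_pos: [509.8, 135.1, 244.7]
tcp_rot: [3.142, -0.002, -2.944]
contact_force: [0.7, 0.1, 0.2]
opening: 0.4
grasp_force: 0.0
clock: 20.57
eef_pos: [507.7, 297.6, 204.3]
tcp_rot: [-3.141, -0.002, -2.944]
contact_force: [0.6, -0.8, 0.5]
opening: 0.402
grasp_force: 0.0
clock: 21.15
eef_pos: [505.4, 308.8, 204.6]
tcp_rot: [-3.139, -0.001, 2.497]
contact_force: [-0.3, -0.1, -1.2]
opening: 0.401
grasp_force: 0.0
clock: 21.73
eef_pos: [505.5, 308.7, 204.7]
tcp_rot: [-3.139, 0.001, 1.781]
contact_force: [0.3, 1.0, -0.3]
opening: 0.399
grasp_force: 0.0
shift first rz 0.002 d [0.74 0.27 5.43]
turn first rz 0.002 d [0.74 0.27 5.43]
now [505.5 308.7 204.7] [-3.139e+00  1.000e-03  1.781e+00] t 21.73 open 0.4 F [ 0.3  1.  -0.3]
fin px [292. 179.] n 774 ctr [508.8 329. ] size [ 9.8 49.6] dir 1.784 z 66.4
fin px [386. 193.] n 929 ctr [588.2 333.7] size [11.2 50.6] dir 1.728 z 66.1
fin px [155. 273.] n 893 ctr [407.8 221.7] size [88.4  2.6] dir 0.064 z 64.1
fin px [283. 291.] n 675 ctr [522.7 229.3] size [66.5  2.2] dir 0.064 z 64.4
fin px [388. 301.] n 81 ctr [619.4 236. ] size [21.1  1.7] dir 0.046 z 59.9
fin px [285. 334.] n 1276 ctr [533.7 190.3] size [87.7 30.7] dir 0.080 z 63.4
```

```bash
python3 -m inch '[[0,0,0,0.4,0.14,0.5,0.6],[0,0,0,0.36,0.14,0.7,0.6],[0,0,0,0,0,0.8,0.6],[0,0,0,0,0,0.8,0.6],[0,0,0,0,0,0.8,0.6],[0,0,0,0,0,0.7,0.6],[0,0,0,0,0,0.6,0.6],[0,0,0,0,0,0.4,0.6]]'
python3 -m inch '[[0,0,0,0,0,0.1,0.6],[0,0,0,0,0,0,0.6]]'
python3 -m inch '[[0,0,0,0,0,0,1],[0,0,0,0,0,0,1],[0,0,0,0,0,0,1],[0,0,0,0,0,0,1],[0,0,0,0,0,0,1],[0,0,0,0,0,-0.1,1],[0,0,0,0,0,-0.3,1],[0,0,0,0,0,0,1]]' 40
python3 -m inch '[[0,0,0,0,0,-0.6,1],[0,0,0,0,0,-0.8,1],[0,0,0,0,0,-0.8,1],[0,0,0,0,0,-0.8,1],[0,0,0,0,0,-0.8,1],[0,0,0,0,0,-0.5,1],[0,0,0,0,0,-0.2,1],[0,0,0,0,0,0,1]]'
python3 -c "
from h import *
go(498.7,-109,180,0.2016)"
```

```text
clock: 22.45
eef_pos: [508.2, 328.8, 70.4]
tcp_rot: [-3.139, 0.001, 1.79]
contact_force: [0.2, -0.6, -0.2]
opening: 0.402
grasp_force: 0.0
clock: 22.62
eef_pos: [508.9, 328.8, 69.6]
tcp_rot: [-3.14, 0.001, 1.788]
contact_force: [-0.1, 0.3, -0.1]
opening: 0.396
grasp_force: 0.0
clock: 23.28
eef_pos: [510.0, 329.1, 82.1]
tcp_rot: [3.14, -0.0, 1.787]
contact_force: [1.1, 0.6, -0.2]
opening: 0.102
grasp_force: 43.0
clock: 23.95
eef_pos: [510.1, 329.1, 194.4]
tcp_rot: [3.14, -0.001, 1.787]
contact_force: [0.7, 1.0, -1.9]
opening: 0.105
grasp_force: 41.1
shift first rz 0.505 d [-17.02  -4.2    0.58]
turn first rz 0.505 d [-3.95 17.08  0.58]
now [510.1 329.1 194.4] [ 3.140e+00 -1.000e-03  1.787e+00] t 23.95 open 0.11 F [ 0.7  1.  -1.9]
```

```bash
python3 -m inch '[[0,0,0,-0.4,-0.1,0,1],[0,0,0,-0.8,-0.2,0,1],[0,0,0,-0.8,-0.2,0,1],[0,0,0,-0.8,-0.2,0,1],[0,0,0,-0.8,-0.2,0,1],[0,0,0,-0.8,-0.2,0,1],[0,0,0,-0.8,-0.2,0,1],[0,0,0,-0.8,-0.2,0,1]]'
python3 -m inch '[[0,0,0,-0.8,-0.2,0,1],[0,0,0,-0.8,-0.2,0,1],[0,0,0,-0.8,-0.2,0,1],[0,0,0,-0.8,-0.2,0,1],[0,0,0,-0.8,-0.2,0,1],[0,0,0,-0.8,-0.2,0,1],[0,0,0,-0.8,-0.2,0,1]]'
python3 -m inch '[[0,0,0,-0.8,-0.2,0,1],[0,0,0,-0.8,-0.2,0,1],[0,0,0,-0.8,-0.2,0,1],[0,0,0,-0.8,-0.2,0,1],[0,0,0,-0.8,-0.2,0,1],[0,0,0,-0.8,-0.2,0,1],[0,0,0,-0.6,-0.1,0,1]]'
python3 -m inch '[[0,0,0.036,0,0,0,1],[0,0,0.036,0,0,0,1],[0,0,0.036,0,0,0,1],[0,0,0.036,0,0,0,1],[0,0,0.036,0,0,0,1],[0,0,0.036,0,0,0,1],[0,0,0.036,0,0,0,1]]'
python3 -m inch '[[0,0,0.036,0,0,0,1],[0,0,0.036,0,0,0,1],[0,0,0.036,0,0,0,1],[0,0,0.036,0,0,0,1],[0,0,0.036,0,0,0,1],[0,0,0.036,0,0,0,1],[0,0,0.036,0,0,0,1],[0,0,0,0,0,0,1]]'
python3 -c "
from h import *
go(498.7,-109,55,0.2016)"
```

```text
clock: 24.62
eef_pos: [503.8, 172.3, 191.7]
tcp_rot: [-3.139, 0.0, 1.787]
contact_force: [-0.0, -0.1, -0.7]
opening: 0.104
grasp_force: 41.1
clock: 25.2
eef_pos: [499.4, 28.4, 191.8]
tcp_rot: [-3.139, -0.0, 1.787]
contact_force: [-0.3, -0.4, -1.1]
opening: 0.106
grasp_force: 41.1
clock: 25.78
eef_pos: [496.3, -110.6, 191.8]
tcp_rot: [-3.139, -0.001, 1.786]
contact_force: [0.3, -0.3, -1.7]
opening: 0.1
grasp_force: 41.1
clock: 26.37
eef_pos: [496.6, -109.1, 191.7]
tcp_rot: [-3.139, 0.001, 0.989]
contact_force: [-1.1, -0.7, -1.2]
opening: 0.105
grasp_force: 41.1
clock: 27.03
eef_pos: [496.7, -109.1, 191.9]
tcp_rot: [-3.141, 0.002, 0.198]
contact_force: [-0.2, 1.0, -1.2]
opening: 0.104
grasp_force: 41.1
shift first rz -0.001 d [0.08 0.01 5.47]
turn first rz -0.001 d [0.08 0.01 5.47]
now [ 496.7 -109.1  191.9] [-3.141e+00  2.000e-03  1.980e-01] t 27.03 open 0.1 F [-0.2  1.  -1.2]
```

```bash
python3 -m inch '[[0,0,0,0.08,0,0.3,1],[0,0,0,0,0,0.6,1],[0,0,0,0,0,0.7,1],[0,0,0,0,0,0.7,1],[0,0,0,0,0,0.7,1],[0,0,0,0,0,0.6,1],[0,0,0,0,0,0.5,1],[0,0,0,0,0,0.4,1]]'
python3 -m inch '[[0,0,0,0,0,0.3,1],[0,0,0,0,0,0.25,1],[0,0,0,0,0,0.15,1],[0,0,0,0,0,0.1,1],[0,0,0,0,0,0,1],[0,0,0,0,0,0,1]]'
python3 -m inch '[[0,0,0,0,0,0.06,1],[0,0,0,0,0,0.04,1],[0,0,0,0,0,0.0,1]]'
```

```text
clock: 27.7
eef_pos: [498.9, -108.4, 78.7]
tcp_rot: [-3.141, 0.002, 0.207]
contact_force: [-0.7, 0.4, -1.3]
opening: 0.104
grasp_force: 41.1
clock: 28.2
eef_pos: [499.8, -108.6, 61.2]
tcp_rot: [3.142, 0.0, 0.204]
contact_force: [-1.7, -0.2, 1.8]
opening: 0.103
grasp_force: 42.6
clock: 28.45
eef_pos: [499.2, -108.7, 59.0]
tcp_rot: [-3.142, 0.001, 0.204]
contact_force: [-8.6, -1.2, 14.8]
opening: 0.102
grasp_force: 44.8
```

Run:
```python
from h import *
s=r.sense(); p=s["eef_pos"]; ps=s["tcp_rot"][2]
c,t=np.cos(ps),np.sin(ps)
for n in("wrist","side","top"):
    f=grab_frame(n); P=cloud(f).reshape(-1,3); w=f["pixels"].reshape(-1,3).min(1)
    d=P-p; X=d[:,0]*c+d[:,1]*t; Y=-d[:,0]*t+d[:,1]*c
    for lo,hi in((-52,-45),(-45,-38),(-38,-30),(-30,-20),(20,28),(28,35),(35,43),(43,50),(50,55)):
        m=(X>lo)&(X<hi)&(abs(Y)<26)&(P[:,2]>8)&(P[:,2]<70)
        if m.sum()>8: print(n,lo,hi,m.sum(),"z med",np.round(np.percentile(P[m,2],[20,50,80]),1),"Y",np.round(Y[m].min()),np.round(Y[m].max()))
```

```text
wrist -52 -45 385 z med [33.3 33.7 34.2] Y -8.0 11.0
wrist -45 -38 95 z med [33.2 33.6 34. ] Y -7.0 10.0
wrist -30 -20 286 z med [54.8 55.3 55.7] Y -3.0 6.0
wrist 20 28 1956 z med [23.4 26.7 29.6] Y -23.0 26.0
wrist 28 35 717 z med [23.1 25.9 26.9] Y -11.0 14.0
wrist 35 43 909 z med [22.3 23.9 26.1] Y -11.0 14.0
wrist 43 50 313 z med [15.7 20.7 21.8] Y -11.0 13.0
side -52 -45 52 z med [30.4 32.3 34.1] Y -26.0 22.0
side -45 -38 49 z med [30.7 32.3 33.8] Y -26.0 24.0
side -38 -30 57 z med [29.7 31.4 32.7] Y -26.0 21.0
side -30 -20 88 z med [29.4 31.7 44.1] Y -26.0 24.0
side 20 28 18 z med [22.2 26.  28.3] Y -26.0 -4.0
side 28 35 16 z med [15.  19.6 23.6] Y -15.0 -5.0
side 35 43 18 z med [15.9 22.2 24.4] Y -15.0 -4.0
top -45 -38 10 z med [32.1 35.  36.8] Y -22.0 -6.0
top -38 -30 16 z med [29.4 32.8 37.6] Y -19.0 17.0
top -30 -20 10 z med [27.9 31.3 35.6] Y 3.0 19.0
```

The depth data shows B tilted about 0.13 rad nose-down in the grip. It probably brushed the deck edge on the way up. I'll pitch the tool to level it before letting go.

```bash
python3 -m inch '[[0,0,0,0,0,-0.04,1],[0,0.02,0,0,0,0,1],[0,0.02,0,0,0,0,1],[0,0,0,0,0,0,1],[0,0,0,0,0,0.04,1],[0,0,0,0,0,0.04,1],[0,0,0,0,0,0,1]]'
python3 - <<'E'
from h import *
s=r.sense(); p=s["eef_pos"]; ps=0.204
c,t=np.cos(ps),np.sin(ps)
for n in("wrist","side"):
    f=grab_frame(n); P=cloud(f).reshape(-1,3)
    d=P-p; X=d[:,0]*c+d[:,1]*t; Y=-d[:,0]*t+d[:,1]*c
    for lo,hi in((-52,-45),(-45,-38),(-38,-30),(28,35),(35,43),(43,50)):
        m=(X>lo)&(X<hi)&(abs(Y)<26)&(P[:,2]>8)&(P[:,2]<70)
        if m.sum()>8: print(n,lo,hi,m.sum(),"z med",np.round(np.percentile(P[m,2],[20,50,80]),1))
E
```

```text
clock: 29.18
eef_pos: [501.0, -108.5, 57.4]
tcp_rot: [3.141, -0.125, 0.204]
contact_force: [-1.3, -0.7, 3.7]
opening: 0.109
grasp_force: 43.3
wrist -52 -45 212 z med [26.1 26.9 27.5]
wrist -45 -38 337 z med [26.9 27.4 27.8]
wrist -38 -30 10 z med [27.  27.3 27.9]
wrist 28 35 694 z med [24.5 25.5 28.1]
wrist 35 43 850 z med [25.2 28.1 29. ]
wrist 43 50 711 z med [24.1 25.3 27. ]
side -52 -45 57 z med [15.5 23.4 25.5]
side -45 -38 48 z med [24.4 26.1 28.4]
side -38 -30 62 z med [24.1 25.8 27.3]
side 28 35 14 z med [21.6 24.3 26.7]
side 35 43 23 z med [20.1 24.4 27.3]
side 43 50 27 z med [21.2 24.6 27.9]
```

```bash
python3 -m inch '[[0,0,0,0,0,0,0.6],[0,0,0,0,0,0,0.6],[0,0,0,0,0,0,0.6],[0,0,0,0,0,-0.2,0.6],[0,0,0,0,0,-0.4,0.6],[0,0,0,0,0,-0.8,0.6],[0,0,0,0,0,-0.9,0.6],[0,0,0,0,0,-0.9,0.6]]'
python3 -m inch '[[0,-0.02,0,0,0,-0.9,0.6],[0,-0.02,0,0,0,-0.9,0.6],[0,0,0,0,0,-0.9,0.6],[0,0,0,0,0,-0.9,0.6],[0,0,0,0,0,-0.6,0.6],[0,0,0,0,0,0,0.6]]'
python3 - <<'E'
from h import *
go(588,326,200,1.722)
f=grab_frame("wrist"); fins(f,(0,420,0,560))
P=cloud(f).reshape(-1,3);
c,t=np.cos(.2016),np.sin(.2016)
for n in("wrist","side"):
    P=cloud(grab_frame(n)).reshape(-1,3); d=P-[505.8,-145.5,0]; X=d[:,0]*c+d[:,1]*t; Y=-d[:,0]*t+d[:,1]*c
    for y0 in(-38,38):
        m=(abs(X)<52)&(abs(Y-y0)<30)&(P[:,2]>20)&(P[:,2]<32)
        if m.sum()<20: continue
        A=np.c_[X[m],Y[m],np.ones(m.sum())]; k=np.linalg.lstsq(A,P[m,2],rcond=None)[0]
        print(n,y0,m.sum(),"slopes",k[:2].round(3),"z",round(np.median(P[m,2]),1),"X",np.percentile(X[m],[1,99]).round(),"Y",np.percentile(Y[m],[1,99]).round())
E
```

```text
clock: 29.95
eef_pos: [490.0, -110.4, 138.1]
tcp_rot: [-3.142, -0.125, 0.203]
contact_force: [-0.4, -0.5, 1.1]
opening: 0.403
grasp_force: 0.0
clock: 30.45
eef_pos: [487.9, -111.7, 245.6]
tcp_rot: [3.139, -0.006, 0.203]
contact_force: [-0.0, 0.1, 0.1]
opening: 0.397
grasp_force: 0.0
shift first rz -0.483 d [  7.46 -16.34   1.82]
turn first rz -0.483 d [16.71  6.6   1.82]
now [ 487.9 -111.7  245.6] [ 3.139 -0.006  0.203] t 30.45 open 0.4 F [-0.   0.1  0.1]
fin px [326. 155.] n 12138 ctr [ 506.1 -144.9] size [173.7 328.5] dir 1.771 z 62.5
fin px [283. 257.] n 904 ctr [ 419.8 -125. ] size [11.7 74.4] dir 1.770 z 62.4
fin px [553. 291.] n 139 ctr [ 436.1 -426.3] size [37.8 17.7] dir 0.457 z 56.4
wrist -38 3226 slopes [-0.024 -0.01 ] z 26.6 X [-45.  50.] Y [-62. -14.]
wrist 38 3427 slopes [-0.026  0.001] z 26.6 X [-46.  51.] Y [14. 63.]
side -38 507 slopes [-0.011  0.004] z 25.6 X [-45.  50.] Y [-67. -17.]
side 38 450 slopes [-0.009  0.012] z 25.7 X [-47.  50.] Y [10. 60.]
```

Both placed cartridges lie flat (top at 26 mm, as expected). Next, cartridge C.

```bash
python3 -m inch '[[0,0,0,0.34,-0.74,0,0.6],[0,0,0,0.34,-0.74,0,0.6],[0,0,0,0.34,-0.74,0,0.6],[0,0,0,0.34,-0.74,0,0.6],[0,0,0,0.34,-0.74,0,0.6],[0,0,0,0.34,-0.74,0,0.6],[0,0,0,0.34,-0.74,0,0.6]]'
python3 -m inch '[[0,0,0,0.34,-0.74,0,0.6],[0,0,0,0.34,-0.74,0,0.6],[0,0,0,0.34,-0.74,0,0.6],[0,0,0,0.34,-0.74,0,0.6],[0,0,0,0.34,-0.74,0,0.6],[0,0,0,0.34,-0.74,0,0.6],[0,0,0,0.34,-0.74,0,0.6]]'
python3 -m inch '[[0,0,0,0.34,-0.74,0,0.6],[0,0,0,0.34,-0.74,0.2,0.6],[0,0,0,0.34,-0.74,0.3,0.6],[0,0,0,0.34,-0.74,0.3,0.6],[0,0,0,0.34,-0.74,0.3,0.6],[0,0,0,0.34,-0.74,0.3,0.6],[0,0,0,0.34,-0.74,0.3,0.6],[0,0,0,0.34,-0.74,0.1,0.6]]'
python3 -m inch '[[0,0,-0.037,0,0,0,0.6],[0,0,-0.037,0,0,0,0.6],[0,0,-0.037,0,0,0,0.6],[0,0,-0.037,0,0,0,0.6],[0,0,-0.037,0,0,0,0.6],[0,0,-0.037,0,0,0,0.6],[0,0,-0.037,0,0,0,0.6]]'
python3 -m inch '[[0,0,-0.037,0,0,0,0.6],[0,0,-0.037,0,0,0,0.6],[0,0,-0.037,0,0,0,0.6],[0,0,-0.037,0,0,0,0.6],[0,0,-0.037,0,0,0,0.6],[0,0,-0.037,0,0,0,0.6],[0,0,0,0,0,0,0.6]]'
python3 - <<'E'
from h import *
go(588,333.8,69,1.722)
f=grab_frame("wrist"); fins(f,(0,420,0,560))
P=cloud(f).reshape(-1,3); m=(abs(P[:,2]-98)<4)&(abs(P[:,0]-588)<40)&(P[:,1]>330); print("deck edge",np.percentile(P[m,1],[0,1,5]) if m.sum() else None)
E
```

```text
clock: 31.18
eef_pos: [517.6, 28.4, 240.1]
tcp_rot: [-3.141, 0.003, 0.203]
contact_force: [-0.5, -0.3, -0.2]
opening: 0.401
grasp_force: 0.0
clock: 31.77
eef_pos: [549.7, 167.1, 239.9]
tcp_rot: [3.141, 0.003, 0.203]
contact_force: [1.0, -0.4, -0.1]
opening: 0.4
grasp_force: 0.0
clock: 32.43
eef_pos: [586.0, 325.3, 193.4]
tcp_rot: [3.14, 0.004, 0.203]
contact_force: [-0.5, -0.6, -0.4]
opening: 0.395
grasp_force: 0.0
clock: 33.02
eef_pos: [586.3, 324.5, 194.6]
tcp_rot: [-3.14, 0.003, 1.023]
contact_force: [-0.6, -0.4, 0.6]
opening: 0.4
grasp_force: 0.0
clock: 33.6
eef_pos: [586.4, 324.6, 194.7]
tcp_rot: [-3.139, 0.001, 1.72]
contact_force: [0.2, 0.4, 0.4]
opening: 0.399
grasp_force: 0.0
shift first rz -0.001 d [0.36 0.12 5.03]
turn first rz -0.001 d [0.36 0.12 5.03]
now [586.4 324.6 194.7] [-3.139e+00  1.000e-03  1.720e+00] t 33.6 open 0.4 F [0.2 0.4 0.4]
fin px [288. 194.] n 774 ctr [589.  333.8] size [ 9.4 50.4] dir 1.720 z 66.4
fin px [ 98. 291.] n 1531 ctr [440.6 223.8] size [153.8   2.9] dir 0.069 z 63.8
fin px [283. 306.] n 747 ctr [599.7 234.8] size [68.2  2.9] dir 0.060 z 64.4
fin px [244. 339.] n 529 ctr [567.8 196.3] size [20.8 37.9] dir 1.637 z 63.7
deck edge [377.1925051  380.15868773 384.34664835]
```

The deck edge is at y≈380 and the nose reaches 383, so I'll lift slightly, slide it toward the front, then lift clear.

```bash
python3 -m inch '[[0,0,0,0.2,0.08,0.5,0.6],[0,0,0,0.16,0.08,0.7,0.6],[0,0,0,0,0,0.8,0.6],[0,0,0,0,0,0.8,0.6],[0,0,0,0,0,0.8,0.6],[0,0,0,0,0,0.6,0.6],[0,0,0,0,0,0.5,0.6],[0,0,0,0,0,0.3,0.6]]'
python3 -m inch '[[0,0,0,0,0,0.05,0.6],[0,0,0,0,0,0,0.6],[0,0,0,0,0,0,1],[0,0,0,0,0,0,1],[0,0,0,0,0,0,1],[0,0,0,0,0,0,1],[0,0,0,0,0,0,1]]' 60
python3 -m inch '[[0,0,0,0,0,-0.1,1],[0,0,0,0,0,-0.15,1],[0,0,0,-0.3,0,0,1],[0,0,0,-0.4,0,0,1],[0,0,0,-0.4,0,0,1],[0,0,0,0,0,-0.1,1],[0,0,0,0,0,-0.3,1],[0,0,0,0,0,0,1]]'
python3 -m inch '[[0,0,0,0,0,-0.6,1],[0,0,0,0,0,-0.8,1],[0,0,0,0,0,-0.8,1],[0,0,0,0,0,-0.8,1],[0,0,0,0,0,-0.8,1],[0,0,0,0,0,-0.5,1],[0,0,0,0,0,-0.2,1],[0,0,0,0,0,0,1]]'
python3 -c "
from h import *
go(483.5,-34.5,180,0.2016)"
```

```text
clock: 34.32
eef_pos: [588.8, 334.2, 68.7]
tcp_rot: [-3.139, 0.001, 1.712]
contact_force: [-0.8, 0.6, -0.0]
opening: 0.399
grasp_force: 0.0
clock: 34.9
eef_pos: [590.6, 335.0, 71.4]
tcp_rot: [3.14, -0.001, 1.714]
contact_force: [-0.3, -0.9, 6.8]
opening: 0.098
grasp_force: 61.5
clock: 35.57
eef_pos: [594.7, 307.4, 87.9]
tcp_rot: [3.14, -0.001, 1.714]
contact_force: [-0.7, 0.7, 0.0]
opening: 0.101
grasp_force: 60.6
clock: 36.23
eef_pos: [594.4, 307.8, 200.2]
tcp_rot: [3.139, -0.001, 1.715]
contact_force: [0.1, 0.5, -1.2]
opening: 0.101
grasp_force: 60.6
shift first rz 0.482 d [-12.92  -6.35   0.81]
turn first rz 0.482 d [-7.09 12.53  0.81]
now [594.4 307.8 200.2] [ 3.139e+00 -1.000e-03  1.715e+00] t 36.23 open 0.1 F [ 0.1  0.5 -1.2]
```

```bash
python3 -m inch '[[0,0,0,-0.76,-0.37,0,1],[0,0,0,-0.76,-0.37,0,1],[0,0,0,-0.76,-0.37,0,1],[0,0,0,-0.76,-0.37,0,1],[0,0,0,-0.76,-0.37,0,1],[0,0,0,-0.76,-0.37,0,1],[0,0,0,-0.76,-0.37,0,1],[0,0,0,-0.76,-0.37,0,1]]'
python3 -m inch '[[0,0,0,-0.76,-0.37,0,1],[0,0,0,-0.76,-0.37,0,1],[0,0,0,-0.76,-0.37,0,1],[0,0,0,-0.76,-0.37,0,1],[0,0,0,-0.76,-0.37,0,1],[0,0,0,-0.76,-0.37,0,1],[0,0,0,-0.76,-0.37,0,1],[0,0,0,-0.76,-0.37,0,1]]'
python3 -m inch '[[0,0,0,-0.5,-0.3,0,1],[0,0,0,-0.26,-0.1,0,1],[0,0,0.037,0,0,0,1],[0,0,0.037,0,0,0,1],[0,0,0.037,0,0,0,1],[0,0,0.037,0,0,0,1],[0,0,0.037,0,0,0,1],[0,0,0.037,0,0,0,1]]'
python3 -m inch '[[0,0,0.037,0,0,0,1],[0,0,0.037,0,0,0,1],[0,0,0.037,0,0,0,1],[0,0,0.037,0,0,0,1],[0,0,0.037,0,0,0,1],[0,0,0.037,0,0,0,1],[0,0,0.037,0,0,0,1],[0,0,0,0,0,0,1]]'
cat > lvl.py <<'E'
from h import *
s=r.sense(); p=s["eef_pos"]; ps=s["tcp_rot"][2]
go(483.5,-34.5,54,0.2016)
c,t=np.cos(ps),np.sin(ps)
for n in("wrist","side"):
    P=cloud(grab_frame(n)).reshape(-1,3)
    d=P-p; X=d[:,0]*c+d[:,1]*t; Y=-d[:,0]*t+d[:,1]*c
    for lo,hi in((-50,-40),(28,35),(35,43),(43,48)):
        m=(X>lo)&(X<hi)&(abs(Y)<24)&(d[:,2]>-45)&(d[:,2]<-15)
        if m.sum()>8: print(n,lo,hi,m.sum(),"dz med",np.round(np.percentile(d[m,2],[20,50,80]),1))
E
python3 lvl.py
```

```text
clock: 36.9
eef_pos: [541.2, 145.3, 197.4]
tcp_rot: [-3.139, 0.0, 1.715]
contact_force: [-0.2, -0.4, -1.1]
opening: 0.102
grasp_force: 60.6
clock: 37.57
eef_pos: [489.7, -15.5, 197.7]
tcp_rot: [-3.14, -0.0, 1.715]
contact_force: [0.3, 0.0, -0.6]
opening: 0.099
grasp_force: 60.6
clock: 38.23
eef_pos: [483.5, -34.5, 198.1]
tcp_rot: [-3.14, 0.0, 1.011]
contact_force: [0.0, 0.1, -0.8]
opening: 0.101
grasp_force: 60.6
clock: 38.9
eef_pos: [483.5, -34.5, 198.2]
tcp_rot: [-3.141, 0.001, 0.198]
contact_force: [0.2, 0.1, -1.2]
opening: 0.096
grasp_force: 60.6
shift first rz -0.001 d [-0.    0.    5.77]
turn first rz -0.001 d [-0.    0.    5.77]
now [483.5 -34.5 198.2] [-3.141e+00  1.000e-03  1.980e-01] t 38.9 open 0.1 F [ 0.2  0.1 -1.2]
wrist -50 -40 253 dz med [-28.7 -28.2 -27.8]
wrist 28 35 689 dz med [-33.2 -31.8 -29.5]
wrist 35 43 920 dz med [-33.1 -30.3 -29.3]
wrist 43 48 665 dz med [-35.7 -33.7 -32.5]
side -50 -40 71 dz med [-31.  -29.6 -28.4]
side 28 35 30 dz med [-35.9 -33.8 -31.9]
side 35 43 34 dz med [-34.5 -32.2 -29.5]
side 43 48 18 dz med [-39.1 -33.7 -32.4]
```

```bash
python3 -m inch '[[0,0,0,0,0,0.4,1],[0,0,0,0,0,0.7,1],[0,0,0,0,0,0.8,1],[0,0,0,0,0,0.8,1],[0,0,0,0,0,0.7,1],[0,0,0,0,0,0.6,1],[0,0,0,0,0,0.5,1],[0,0,0,0,0,0.4,1]]'
python3 -m inch '[[0,0,0,0,0,0.3,1],[0,0,0,0,0,0.2,1],[0,0,0,0,0,0.1,1],[0,0,0,0,0,0.1,1],[0,0,0,0,0,0,1],[0,0,0,0,0,0,1]]'
python3 -m inch '[[0,0,0,0,0,0.06,1],[0,0,0,0,0,0.04,1],[0,0,0,0,0,0,1]]'
python3 lvl.py
```

```text
clock: 39.67
eef_pos: [482.9, -34.8, 74.6]
tcp_rot: [-3.141, 0.002, 0.206]
contact_force: [-0.9, -0.5, -1.8]
opening: 0.1
grasp_force: 60.6
clock: 40.17
eef_pos: [484.0, -34.9, 59.3]
tcp_rot: [3.141, -0.001, 0.204]
contact_force: [0.9, 0.3, -0.4]
opening: 0.1
grasp_force: 60.6
clock: 40.42
eef_pos: [483.8, -34.9, 56.5]
tcp_rot: [3.142, -0.0, 0.204]
contact_force: [-0.7, -0.0, -1.9]
opening: 0.094
grasp_force: 60.6
shift first rz 0.001 d [-0.01 -0.02  0.1 ]
turn first rz 0.001 d [-0.01 -0.02  0.1 ]
now [483.8 -34.9  56.5] [ 3.142 -0.     0.204] t 40.42 open 0.09 F [-0.7 -0.  -1.9]
wrist -50 -40 253 dz med [-28.7 -28.2 -27.8]
wrist 28 35 686 dz med [-33.3 -31.6 -29.5]
wrist 35 43 917 dz med [-33.1 -30.4 -29.3]
wrist 43 48 670 dz med [-35.8 -33.6 -32.5]
side -50 -40 57 dz med [-31.  -29.7 -28.4]
side 28 35 20 dz med [-36.  -33.5 -31.5]
side 35 43 25 dz med [-41.9 -32.9 -29.4]
side 43 48 13 dz med [-40.4 -34.5 -32.9]
```

```bash
python3 -m inch '[[0,0,0,0,0,0.07,1],[0,0,0,0,0,0,1],[0,0,0,0,0,0,0.6],[0,0,0,0,0,0,0.6],[0,0,0,0,0,0,0.6],[0,0,0,0,0,-0.2,0.6],[0,0,0,0,0,-0.4,0.6],[0,0,0,0,0,-0.8,0.6]]'
python3 -m inch '[[0,0,0,0,0,-0.9,0.6],[0,0,0,0,0,-0.9,0.6],[0,0,0,0,0,-0.9,0.6],[0,0,0,0,0,-0.9,0.6],[0,0,0,0,0,-0.9,0.6],[0,0,0,0,0,-0.9,0.6],[0,0,0,0,0,0,0.6]]'
python3 - <<'E'
from h import *
go(513,177.5,160,0.067); f=grab_frame("wrist"); save(f,"w5")
c,t=np.cos(.2016),np.sin(.2016)
for n in("wrist","side"):
    P=cloud(grab_frame(n)).reshape(-1,3); d=P-[505.8,-145.3,0]; X=d[:,0]*c+d[:,1]*t; Y=-d[:,0]*t+d[:,1]*c
    for y0 in(-114,-38,38,114):
        m=(abs(X)<52)&(abs(Y-y0)<30)&(P[:,2]>20)&(P[:,2]<32)
        if m.sum()<20: continue
        A=np.c_[X[m],Y[m],np.ones(m.sum())]; k=np.linalg.lstsq(A,P[m,2],rcond=None)[0]
        print(n,y0,m.sum(),"slopes",k[:2].round(3),"z",round(np.median(P[m,2]),1),"X",np.percentile(X[m],[1,99]).round(),"Y",np.percentile(Y[m],[1,99]).round())
E
```

```text
clock: 41.18
eef_pos: [482.4, -34.8, 89.2]
tcp_rot: [-3.141, 0.003, 0.203]
contact_force: [-0.1, 0.1, 0.9]
opening: 0.396
grasp_force: 0.0
clock: 41.77
eef_pos: [485.9, -35.1, 229.7]
tcp_rot: [3.14, -0.007, 0.203]
contact_force: [0.6, -0.2, 0.2]
opening: 0.4
grasp_force: 0.0
shift first rz 0.043 d [ 2.78 -8.11  2.79]
turn first rz 0.043 d [ 1.65 -8.41  2.79]
now [485.9 -35.1 229.7] [ 3.14  -0.007  0.203] t 41.77 open 0.4 F [ 0.6 -0.2  0.2]
wrist -114 2662 slopes [-0.022 -0.006] z 26.7 X [-36.  51.] Y [-133.  -84.]
wrist -38 3185 slopes [-0.024 -0.019] z 26.6 X [-45.  51.] Y [-62. -14.]
wrist 38 3457 slopes [-0.026 -0.01 ] z 26.6 X [-46.  51.] Y [15. 63.]
wrist 114 3620 slopes [-0.027 -0.002] z 26.6 X [-51.  47.] Y [ 90. 138.]
side -114 544 slopes [0.009 0.022] z 26.7 X [-36.  51.] Y [-137.  -87.]
side -38 508 slopes [-0.008 -0.001] z 25.6 X [-45.  51.] Y [-67. -18.]
side 38 455 slopes [-0.012  0.011] z 25.7 X [-47.  49.] Y [ 9. 60.]
side 114 401 slopes [-0.008  0.003] z 25.4 X [-51.  46.] Y [ 85. 135.]
```

View pics/w5.png

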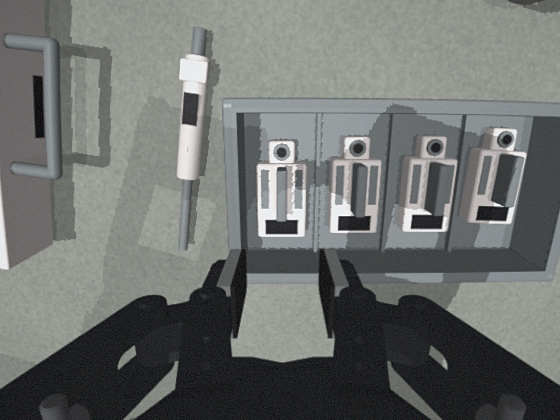

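All four cartridges lie flat with noses aligned, and the handle is visible at x≈53, rows 45–170. Now to push the drawer home.

```bash
python3 -c "
from h import *
f=grab_frame('wrist'); print(plane(f,[[53,45],[53,170]],58))"
python3 -m inch '[[0,0,0,0.25,-0.74,0,0.6],[0,0,0,0.25,-0.74,0,0.6],[0,0,0,0.25,-0.74,0,0.6],[0,0,0,0.25,-0.74,0,0.6],[0,0,0,0.25,-0.74,0,0.6],[0,0,0,0.25,-0.74,0,0.6]]'
python3 -m inch '[[0,0,0,0.25,-0.74,0.3,0.6],[0,0,0,0.25,-0.74,0.5,0.6],[0,0,0,0.25,-0.74,0.6,0.6],[0,0,0,0.25,-0.74,0.6,0.6],[0,0,0,0.25,-0.74,0.6,0.6],[0,0,0.022,0,0,0.2,0.6],[0,0,0.022,0,0,0,0.6],[0,0,0,0,0,0,0.6]]'
python3 - <<'E'
from h import *
go(513,177.5,67,0.067)
P=cloud(grab_frame("wrist")).reshape(-1,3)
m=(abs(P[:,2]-63)<4)&(abs(P[:,0]-513)<35)&(P[:,1]>150)&(P[:,1]<205); print(m.sum(),np.percentile(P[m],[5,50,95],axis=0))
E
```

```text
[[569.48330471 178.08373693  58.        ]
 [463.41848581 174.52454251  58.        ]]
clock: 42.47
eef_pos: [497.2, 82.1, 223.4]
tcp_rot: [-3.142, 0.003, 0.203]
contact_force: [-0.2, -0.6, -0.0]
opening: 0.397
grasp_force: 0.0
clock: 43.13
eef_pos: [508.7, 178.3, 152.8]
tcp_rot: [3.141, 0.004, 0.063]
contact_force: [-0.2, -0.5, -0.3]
opening: 0.401
grasp_force: 0.0
shift first rz -0.001 d [0.17 0.04 3.43]
turn first rz -0.001 d [0.17 0.04 3.43]
now [508.7 178.3 152.8] [3.141 0.004 0.063] t 43.13 open 0.4 F [-0.2 -0.5 -0.3]
1726 [[482.04176664 173.09291243  60.62046451]
 [515.57888573 178.79802426  63.66821406]
 [544.97767534 184.54566118  65.22853792]]
```

```bash
python3 -m inch '[[0,0,0,0.1,0.03,0.6,0.6],[0,0,0,0.07,0,0.8,0.6],[0,0,0,0,0,0.8,0.6],[0,0,0,0,0,0.6,0.6],[0,0,0,0,0,0.4,0.6],[0,0,0,0,0,0.2,0.6],[0,0,0,0,0,0,0.6]]'
python3 -m inch '[[0,0,0,0,0,0,1],[0,0,0,0,0,0,1],[0,0,0,0,0,0,1],[0,0,0,0,0,0,1],[0,0,0,0,-0.1,0,1],[0,0,0,0,-0.2,0,1],[0,0,0,0,-0.3,0,1],[0,0,0,0,-0.4,0,1]]' 40
python3 -m inch '[[0,0,0,0,-0.4,0,1],[0,0,0,0,-0.4,0,1],[0,0,0,0,-0.4,0,1],[0,0,0,0,-0.4,0,1],[0,0,0,0,-0.4,0,1],[0,0,0,0,-0.4,0,1],[0,0,0,0,-0.4,0,1],[0,0,0,0,-0.4,0,1]]'
python3 -m inch '[[0,0,0,0,-0.4,0,1],[0,0,0,0,-0.4,0,1],[0,0,0,0,-0.3,0,1],[0,0,0,0,-0.2,0,1],[0,0,0,0,-0.1,0,1],[0,0,0,0,0,0,1]]'
```

```text
clock: 43.77
eef_pos: [513.7, 177.5, 68.8]
tcp_rot: [3.141, 0.002, 0.066]
contact_force: [-0.3, 0.2, -0.5]
opening: 0.4
grasp_force: 0.0
clock: 44.43
eef_pos: [513.1, 202.7, 70.6]
tcp_rot: [3.142, -0.001, 0.065]
contact_force: [-0.3, -2.4, 7.2]
opening: 0.117
grasp_force: 39.6
clock: 45.1
eef_pos: [507.6, 283.2, 70.6]
tcp_rot: [-3.141, -0.001, 0.065]
contact_force: [-0.5, -1.9, 6.8]
opening: 0.12
grasp_force: 39.6
clock: 45.6
eef_pos: [505.2, 318.6, 70.6]
tcp_rot: [-3.141, -0.001, 0.066]
contact_force: [-2.7, 1.5, 5.9]
opening: 0.119
grasp_force: 39.6
```

Now small pushes until the end stop is felt.

```bash
python3 -m inch '[[0,0,0,0,-0.1,0,1],[0,0,0,0,-0.1,0,1],[0,0,0,0,0,0,1]]'
python3 -m inch '[[0,0,0,0,-0.1,0,1],[0,0,0,0,-0.1,0,1],[0,0,0,0,0,0,1]]'
python3 -m inch '[[0,0,0,0,-0.06,0,1],[0,0,0,0,-0.06,0,1],[0,0,0,0,0,0,1]]'
```

```text
clock: 45.85
eef_pos: [505.0, 322.4, 70.6]
tcp_rot: [3.141, -0.001, 0.066]
contact_force: [-1.0, -4.2, 8.8]
opening: 0.114
grasp_force: 39.9
clock: 46.1
eef_pos: [504.9, 322.8, 70.5]
tcp_rot: [3.134, 0.001, 0.068]
contact_force: [6.1, -29.3, 16.2]
opening: 0.121
grasp_force: 41.2
clock: 46.35
eef_pos: [504.8, 323.1, 70.5]
tcp_rot: [3.13, 0.002, 0.068]
contact_force: [9.5, -42.8, 21.2]
opening: 0.117
grasp_force: 42.2
```

```bash
python3 -m inch '[[0,0,0,0,0.2,0,1],[0,0,0,0,0,0,0.6],[0,0,0,0,0,0,0.6],[0,0,0,0,0,0,0.6],[0,0,0,0,0,-0.3,0.6],[0,0,0,0,0,-0.6,0.6],[0,0,0,0,0,-0.8,0.6],[0,0,0,0,0,-0.8,0.6]]'
python3 -m inch '[[0,0,0,0,0,-0.8,0.6],[0,0,0,0,0,-0.8,0.6],[0,0,0,0,0,-0.8,0.6],[0,0,0,0,0,-0.6,0.6],[0,0,0,0,0,0,0.6],[0,0,0,0,0,0,0.6]]'
python3 - <<'E'
from h import *
P=cloud(grab_frame("wrist")).reshape(-1,3)
m=(abs(P[:,2]-63)<4)&(abs(P[:,0]-506)<35)&(P[:,1]>300)&(P[:,1]<340); print(m.sum(),np.percentile(P[m],[5,50,95],axis=0).round(1))
for n in("side",):
    c,t=np.cos(.2016),np.sin(.2016)
    P=cloud(grab_frame(n)).reshape(-1,3); d=P-[505.8,-145.3,0]; X=d[:,0]*c+d[:,1]*t; Y=-d[:,0]*t+d[:,1]*c
    for y0 in(-38,38,114):
        m=(abs(X)<52)&(abs(Y-y0)<30)&(P[:,2]>20)&(P[:,2]<32); print(y0,m.sum(),np.median(P[m,2]).round(1))
print(r.sense()["contact_force"],r.sense()["eef_pos"])
E
```

```text
clock: 47.02
eef_pos: [504.1, 326.2, 132.6]
tcp_rot: [-3.141, 0.001, 0.066]
contact_force: [1.3, 0.8, -0.4]
opening: 0.403
grasp_force: 0.0
clock: 47.52
eef_pos: [504.8, 326.4, 207.9]
tcp_rot: [-3.14, -0.002, 0.066]
contact_force: [0.3, 1.1, -0.8]
opening: 0.398
grasp_force: 0.0
1143 [[474.9 317.9  60.4]
 [507.7 323.8  63.7]
 [537.8 329.6  65.2]]
-38 519 25.5
38 452 25.6
114 407 25.6
[-0.13440316  0.24454589 -0.44624048] [503.95902918 325.56927733 206.20583802]
```

```bash
python3 -c "
from rig import r
print(r.sign_off())"
```

```text
the job is handed in; nothing more can be done
None
```

The three cartridges are lying flat in the tote, one to a lane, noses toward the card-holder end, and the drawer is pushed home to its stop; I handed the job in at about 47.5 s, but it returned no verdict.

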